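Put the cutting-table tools back in their outlined tray

TASK

The pliers, the rotary cutter, the tape measure and the marker lie strewn on the cutting mat in front of their tool tray. Put each one back into the cut-out in the tray that has its own outline, the way round that the outline shows, down flat on the yellow floor, and let go of it. Do not knock over the blue glue bottle that stands beside them.

Things in the scene. Friction and masses are not known exactly. Their poses are not given: they have to be found in the camera images.
- pliers: Pliers, purple handles, grey jaws, flat on a cutting mat 33 mm above the desk, loose, 154x47x14 mm, 85 g; jaws do not move. Origin: centre of the outline, on the underside; x along the length toward the jaws, z up. Grip across both handles (44 mm along y, 14 mm thick) at x=-13 mm; centre of mass x=-19 mm. Home: origin over pliers_insert's origin, x along the insert's x.
- cutter_hub (a point): Point under the blade hub, on the underside, of the rotary cutter: orange handle, round steel blade 45 mm across at one end, 164 mm long, flat, loose, 75 g. y along the length from the hub toward the handle's end (142 mm away), z up. Handle 25 mm wide (x), 21 thick: grip across x at y=+73 mm. Home: this point 60 mm from cutter_insert's origin along its +x, y along the insert's -x.
- tape_measure: Tape measure, round red case 52 mm across, 16 thick, a short tongue of tape sticking out, flat, loose, 80 mm long in all, 40 g. Origin: centre of the whole outline, on the underside; case centre at y=+14 mm (grip there across x), tongue toward -y (at x=-19 mm), z up. Home: origin over tape_insert's origin, tongue to the insert's +x (y along its -x).
- marker_mid (a point): Middle of the marker (on its axis, 8 mm over what it lies on): round, white barrel, blue end, loose, 135 mm long, 16 thick, 20 g; it can roll. y runs along the marker; z is up at the start. Grip across it near the middle. Home: this point over marker_insert's origin, y along the insert's x, either way round; held 13 mm from here toward the insert's -x, it is gripped over the trough's middle.
- pliers_insert: Fixed plate 194x78x13 mm, 1 of 4 in a tray: dark face, yellow pocket, 8 mm wider all round than the tool. Origin: centre of underside, 4 mm over the mat; x along its length, away from the robot; pocket floor at z=5 mm, face 13, tray rim 14. A 38 mm finger trough, as deep as the pocket, crosses all plates and tray ends at x=-32..+6 mm. This one: pliers, handles at -x, jaws at +x.
- cutter_insert: Fixed plate 194x78x13 mm, 1 of 4 in a tray: dark face, yellow pocket, 8 mm wider all round than the tool. Origin: centre of underside, 4 mm over the mat; x along its length, away from the robot; pocket floor at z=5 mm, face 13, tray rim 14. A 38 mm finger trough, as deep as the pocket, crosses all plates and tray ends at x=-32..+6 mm. This one: cutter, handle at -x, blade bulge at +x.
- tape_insert: Fixed plate 194x78x13 mm, 1 of 4 in a tray: dark face, yellow pocket, 8 mm wider all round than the tool. Origin: centre of underside, 4 mm over the mat; x along its length, away from the robot; pocket floor at z=5 mm, face 13, tray rim 14. A 38 mm finger trough, as deep as the pocket, crosses all plates and tray ends at x=-32..+6 mm. This: round, 68 mm, centre x=-14, tongue slot +x,-y.
- marker_insert: Fixed plate 194x78x13 mm, 1 of 4 in a tray: dark face, yellow pocket, 8 mm wider all round than the tool. Origin: centre of underside, 4 mm over the mat; x along its length, away from the robot; pocket floor at z=5 mm, face 13, tray rim 14. A 38 mm finger trough, as deep as the pocket, crosses all plates and tray ends at x=-32..+6 mm. This one: marker, plain slot 33x152 mm.
- glue_bottle: Blue glue bottle with a pointed nozzle, standing upright, loose, 39x48x143 mm, 135 g. Origin: centre of its underside. It stands on the same raised cutting mat as the tools and the tray, whose top is 33 mm above the desk. Not to be handled; it must stay standing.

How it is judged:
By the outcome, as a careful person would: the job done as asked, in the order asked, and still so for the second after the job is handed in, with the robot touching nothing.
It also fails if it takes over 106 s, if anything falls off the work surface, if the arm or the gripper's body presses on something with over 40 N, if the wrist force passes 120 N, or if a joint passes its speed limit or range.

ROBOT

A 6-joint arm with a two-finger parallel gripper is mounted at the origin on the work surface; the furniture and walls round the work are solid. World frame = base frame: x ahead of the robot, y to its left, z up, the work surface at z = 0. Lengths are in m, angles in rad, forces in N, time in s.
With the tool pointing down it reaches from about 0.35 to 0.925 m from the base axis. Payload 6.4 kg.
Tool frame: the origin (TCP) lies on the front face of the gripper's body, between the roots of the fingers; the fingertips stand 97 mm ahead of it and the grasp point (between the pads) lies bot.grasp_offset ahead of it (bot.grasp_offset is the distance from the TCP to the grasp point, in m); z points along the fingers, y is the line along which they close (so a half turn about z gives the same grasp; the last joint's range is limited). The gripper opens to 94 mm and grips with 3 to 60 N. Pads are 16 mm wide; open, the fingers measure 119 mm over their backs; the gripper's body (75 mm by 177 mm) begins 78 mm behind the grasp point.
Start: joints at [-1.379, 0.245, 1.558, -0, 1.339, -0.174], TCP at [0.233, -0.607, 0.303] pointing down, gripper open.
Joint ranges: [-3.13, 3.13], [-1.02, 2.26], [0.13, 2.54], [-0.95, 4.09], [0.21, 2.88], [-2.74, 2.74]. Speed limits (rad/s): [2.57, 2.57, 3.14, 3.14, 3.14, 3.14].

INTERFACE

Orientations are given as a unit quaternion [w, x, y, z].
In Python, from station import bot gives the robot as it stands.
- The arm moves only by the tool jog_arm, never from a script. Its argument "moves" is a list of rows, each a list of 7 numbers: the finger opening in cm, from 0 to 9.4, then the shift along the tool's x, y, z in cm, then the turn, a rotation vector about the tool's x, y, z in rad. A call has 1 to 8 rows; each row is the pose to reach, as a shift and turn from the pose commanded when the call began, along the tool's axes at that moment; what a row does not reach only later rows make up. A row lasts 1/12 s, in which the tool goes at most 41.7 mm and 7.16 degrees, less where a joint would pass 70% of its speed; a pose out of reach is approached as far as the arm can. A call with a gripper value outside its range is refused whole. The fingers move at their own pace and stop on an object; "grip_force" is the grip in N (left out, the last holds). Time passes only in rows, so rows that repeat a pose let the fingers close. It gives the time, the measured TCP pose, the force, the opening and the grip force at its end, in the units of the state.
- bot.read_state(): the state, without advancing time (a new reading comes with each control period).
- bot.capture(name): name is "scene" or "top" or "wrist"; returns (picture, depth): 400x640x3 uint8, blue, green, red; 400x640 float32, m along the optical axis (not along the pixel's ray), 0 where there is no reading.
- bot.camera_info(name): a dict with "K" (3x3 intrinsics, pixels), "eye" and "orientation" of the camera in the world; the wrist camera has in their place "T_tool_cam" (4x4, takes a point from camera to tool coordinates, whose origin is the TCP and whose axes are the flange's). Camera axes: x right, y down, z forward; pixel columns grow to the right and rows downward; lengths in m; the calibration is good to about 2 mm. A picture is of the moment at which its call begins: read the wrist's pose just before it. camera_info takes no time and is no camera call.
- bot.job_done(): hands the job in; it is judged then, once.
The state is a dict: "clock": time; "q": joint angles; "dq": joint speeds; "tau": joint torques, N m; "ee_pos": TCP position; "orientation": TCP orientation; "wrist_force": force on the tool from outside, world axes, zero at the start; "ft_torque": the same for the moment, N m; "gripper_width": finger opening in m; "grip_force": force on a finger pad.
Only numpy, scipy, OpenCV 4.12 (cv2) and the standard library are available. Lean on these libraries where they do the work, as an engineer would, in place of code of your own. Each camera call takes 0.05 s, during which the arm holds its last target. There are 200 camera calls.

## Working session

There is one attempt and no reset: what is moved stays moved. The work goes in short steps, Python scripts to look and compute and a tool call to move; the robot and the scene stay as the last step left them, time stands still between calls to the robot, and variables do not carry over. Pictures are saved under pics/ and viewed, at most 14 in all, crops included, and the job is handed in when it is done.

Besides the shell and the picture viewer there is one more tool, called after "Call:" as name([rows], argument=value, ...), one row to a line, values as JSON. jog_arm: Moves the arm, as the interface text tells. Its arguments: {"type":"object","properties":{"moves":{"type":"array"},"grip_force":{"type":"number"}},"required":["moves"]}

```bash
mkdir -p pics; ls; python3 - <<'E'
from station import bot
import cv2,numpy as np
s=bot.read_state(); print({k:np.round(v,3) for k,v in s.items()}, bot.grasp_offset)
for n in("scene","top"):
    im,d=bot.capture(n); cv2.imwrite(f"pics/{n}0.png",im); np.savez(f"{n}0.npz",im=im,d=d)
    i=bot.camera_info(n); print(n,i)
print(bot.camera_info("wrist"))
E
```

```text
pics
{'clock': np.float64(0.0), 'q': array([-1.379,  0.246,  1.559, -0.   ,  1.339, -0.174]), 'dq': array([ 0.001,  0.002,  0.   ,  0.001,  0.   , -0.   ]), 'tau': array([ 1.0000e-03, -4.1584e+01, -3.1460e+01,  6.8000e-02,  3.3000e-02,
       -0.0000e+00]), 'ee_pos': array([ 0.232, -0.607,  0.302]), 'orientation': array([-0.001,  0.983,  0.182, -0.   ]), 'wrist_force': array([1.141, 0.724, 0.153]), 'ft_torque': array([0.008, 0.005, 0.036]), 'grip_force': np.float64(0.0), 'gripper_width': np.float64(0.094)} 0.0784
scene {'K': array([[407.27119425,   0.        , 316.3338333 ],
       [  0.        , 407.27119425, 201.02661551],
       [  0.        ,   0.        ,   1.        ]]), 'eye': array([0.18261828, 0.44064786, 0.81270975]), 'orientation': array([ 0.11308948, -0.34104103,  0.88333784, -0.301025  ])}
top {'K': array([[467.32498607,   0.        , 326.5702295 ],
       [  0.        , 467.32498607, 202.96891471],
       [  0.        ,   0.        ,   1.        ]]), 'eye': array([ 0.36149229, -0.00283293,  1.37912061]), 'orientation': array([-0.05566867,  0.70570781, -0.70431427,  0.05309321])}
{'K': array([[294.24024354,   0.        , 323.37450283],
       [  0.        , 294.24024354, 193.03188515],
       [  0.        ,   0.        ,   1.        ]]), 'T_tool_cam': array([[-7.40946105e-04, -9.67459947e-01, -2.53023125e-01,
         7.33822666e-02],
       [ 9.99999304e-01, -9.49122242e-04,  7.00695500e-04,
        -3.99506481e-04],
       [-9.18044706e-04, -2.53022429e-01,  9.67459977e-01,
        -8.14257608e-02],
       [ 0.00000000e+00,  0.00000000e+00,  0.00000000e+00,
         1.00000000e+00]])}
```

View pics/top0.png

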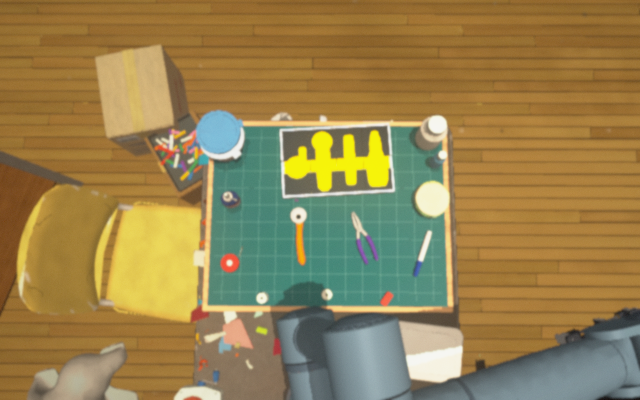

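View pics/scene0.png

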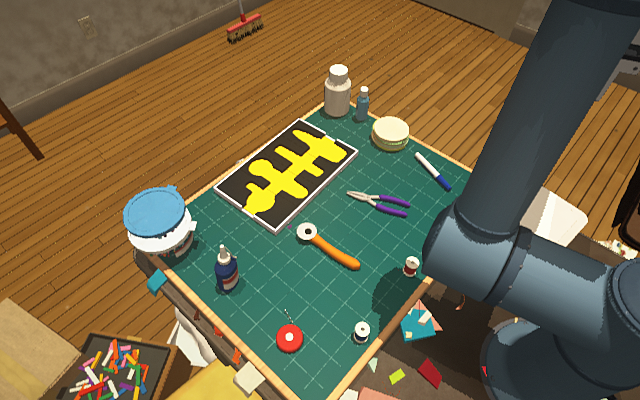

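The top view shows the tray at about (337,160): from left to right the tape, cutter, marker and pliers pockets. The tape measure is at (230,263), the cutter at (300,235), the pliers at (364,237), the marker at (422,253) and the glue bottle at (231,199). The scene view confirms that all four lie flat.

```bash
cat > h.py <<'E'
from station import bot
import cv2,numpy as np
from scipy.spatial.transform import Rotation as R
def rot(q): return R.from_quat([q[1],q[2],q[3],q[0]])
def cam(n,st=None):
    i=bot.camera_info(n)
    if n=="wrist":
        T=i["T_tool_cam"]; r=rot(st["orientation"]).as_matrix()
        return i["K"],r@T[:3,:3],r@T[:3,3]+st["ee_pos"]
    return i["K"],rot(i["orientation"]).as_matrix(),i["eye"]
def cast(c,uv,z):
    K,M,e=c; uv=np.atleast_2d(np.asarray(uv,float))
    d=np.c_[uv,np.ones(len(uv))]@np.linalg.inv(K).T@M.T
    return e+d*((z-e[2])/d[:,2])[:,None]
def proj(c,P):
    K,M,e=c; p=(np.atleast_2d(P)-e)@M@K.T
    return p[:,:2]/p[:,2:]
def hsv(im): return cv2.cvtColor(im,cv2.COLOR_BGR2HSV)
def blobs(m,amin=30):
    n,l,s,c=cv2.connectedComponentsWithStats(m.astype(np.uint8))
    return sorted([(int(s[i,4]),c[i].round(1).tolist(),l==i) for i in range(1,n) if s[i,4]>=amin],key=lambda t:-t[0])
def axis(P):
    P=P[:,:2]; m=P.mean(0); w,v=np.linalg.eigh(np.cov((P-m).T)); a=v[:,1]; t=(P-m)@a; s=(P-m)@v[:,0]
    return m,a,(t.min(),t.max()),(s.min(),s.max())
E
python3 - <<'E'
from h import *
im=np.load("top0.npz")["im"]; c=cam("top"); h=hsv(im); H,S,V=h[...,0].astype(int),h[...,1],h[...,2]
roi=np.zeros(H.shape,bool); roi[118:310,205:452]=1
ms={"yellow":((H>22)&(H<35)&(S>180),.042),"orange":((H>8)&(H<20)&(S>150),.045),"red":(((H<6)|(H>174))&(S>150),.045),"purple":((H>118)&(H<150)&(S>70),.04),"blue":((H>100)&(H<118)&(S>120),.041),"white":((S<50)&(V>150),.041)}
for k,(m,z) in ms.items():
    for a,cc,b in blobs(m&roi,25)[:8]:
        ys,xs=np.nonzero(b); P=cast(c,np.c_[xs,ys],z); mm,ax,t,s=axis(P)
        print(k,a,cc,mm.round(3),"ax",ax.round(2),"len",round(t[1]-t[0],3),"w",round(s[1]-s[0],3))
        if k=="yellow" and a>300 or k=='white' and a>100: print(cast(c,cv2.boxPoints(cv2.minAreaRect(np.c_[xs,ys].astype(np.float32))),.051)[:,:2].round(3).tolist())
E
```

```text
yellow 3370 [340.2, 161.2] [ 0.693 -0.038] ax [-0.01  1.  ] len 0.302 w 0.18
[[0.78, 0.127], [0.786, -0.176], [0.609, -0.177], [0.603, 0.121]]
orange 189 [374.7, 118.5] [ 0.823 -0.14 ] ax [-0.  1.] len 0.282 w 0.006
orange 152 [299.7, 244.3] [0.449 0.079] ax [-1.   -0.08] len 0.117 w 0.022
orange 49 [305.2, 118.5] [0.823 0.066] ax [0. 1.] len 0.071 w 0.003
orange 41 [449.7, 122.5] [ 0.811 -0.362] ax [-0.99 -0.12] len 0.038 w 0.012
orange 34 [256.6, 118.2] [0.823 0.211] ax [0.01 1.  ] len 0.077 w 0.004
red 208 [229.5, 262.5] [0.397 0.277] ax [0.46 0.89] len 0.049 w 0.049
red 80 [386.2, 298.3] [ 0.299 -0.165] ax [-0.81  0.59] len 0.036 w 0.018
purple 93 [372.0, 246.6] [ 0.443 -0.128] ax [-0.93 -0.36] len 0.07 w 0.013
purple 91 [361.4, 251.0] [ 0.431 -0.097] ax [-0.93 -0.36] len 0.07 w 0.013
blue 62 [417.1, 268.5] [ 0.382 -0.255] ax [-0.94  0.34] len 0.04 w 0.012
white 1321 [335.2, 162.2] [ 0.691 -0.023] ax [0. 1.] len 0.341 w 0.227
[[0.796, 0.147], [0.815, -0.189], [0.599, -0.196], [0.581, 0.132]]
white 743 [432.3, 198.7] [ 0.582 -0.304] ax [-0.94 -0.35] len 0.09 w 0.089
[[0.624, -0.25
[... 199 characters left out ...]
269 [437.5, 125.6] [ 0.803 -0.327] ax [-0.71 -0.7 ] len 0.065 w 0.053
[[0.822, -0.297], [0.822, -0.35], [0.761, -0.348], [0.761, -0.295]]
white 216 [297.9, 214.3] [0.536 0.085] ax [-0.18  0.98] len 0.048 w 0.045
[[0.556, 0.107], [0.556, 0.061], [0.512, 0.061], [0.512, 0.107]]
white 214 [424.8, 245.5] [ 0.447 -0.278] ax [-0.94  0.33] len 0.094 w 0.019
[[0.406, -0.252], [0.493, -0.283], [0.487, -0.301], [0.4, -0.269]]
white 201 [357.7, 225.6] [ 0.504 -0.087] ax [-0.93 -0.36] len 0.079 w 0.034
[[0.537, -0.055], [0.55, -0.086], [0.476, -0.115], [0.464, -0.084]]
white 129 [261.7, 297.6] [0.3   0.184] ax [-0.48  0.88] len 0.035 w 0.034
[[0.3, 0.206], [0.324, 0.182], [0.302, 0.159], [0.279, 0.183]]
```

Call:
jog_arm([
  [9.4, 16.5, -15.4, -2, 0, 0, 0],
  [9.4, 16.5, -15.4, -2, 0, 0, 0],
  [9.4, 16.5, -15.4, -2, 0, 0, 0],
  [9.4, 16.5, -15.4, -2, 0, 0, 0],
  [9.4, 16.5, -15.4, -2, 0, 0, 0],
  [9.4, 16.5, -15.4, -2, 0, 0, 0],
])

```text
clock: 0.6
ee_pos: [0.3328, -0.4005, 0.3225]
orientation: [-0.001, 0.983, 0.183, 0.0]
wrist_force: [-0.3, 0.2, 0.8]
gripper_width: 0.0942
grip_force: 0.0
```

Call:
jog_arm([
  [9.4, 16.5, -15.4, -2, 0, 0, 0],
  [9.4, 16.5, -15.4, -2, 0, 0, 0],
  [9.4, 16.5, -15.4, -2, 0, 0, 0],
  [9.4, 16.5, -15.4, -2, 0, 0, 0],
  [9.4, 16.5, -15.4, -2, 0, 0, 0],
  [9.4, 16.5, -15.4, -2, 0, 0, 0],
])

```text
clock: 1.1
ee_pos: [0.4315, -0.1977, 0.3429]
orientation: [-0.0, 0.983, 0.184, 0.0]
wrist_force: [-0.7, -0.8, -0.4]
gripper_width: 0.0943
grip_force: 0.0
```

Call:
jog_arm([
  [9.4, 16.5, -15.4, -1, 0, 0, 0.366],
  [9.4, 16.5, -15.4, -1, 0, 0, 0.366],
  [9.4, 16.5, -15.4, -1, 0, 0, 0.366],
  [9.4, 16.5, -15.4, -1, 0, 0, 0.366],
  [9.4, 16.5, -15.4, -1, 0, 0, 0.366],
  [9.4, 16.5, -15.4, -1, 0, 0, 0.366],
  [9.4, 16.5, -15.4, -1, 0, 0, 0.366],
])

```text
clock: 1.68
ee_pos: [0.5307, 0.0062, 0.3526]
orientation: [-0.001, 1.0, 0.003, 0.0]
wrist_force: [-0.4, -0.3, 0.3]
gripper_width: 0.0938
grip_force: 0.0
```

```bash
python3 - <<'E'
from h import *
s=bot.read_state(); print(s["q"].round(3),s["ee_pos"].round(4),s["orientation"].round(4),abs(s["dq"]).max(),s["clock"])
im,d=bot.capture("wrist"); cv2.imwrite("pics/w1.png",im); np.savez("w1.npz",im=im,d=d,p=s["ee_pos"],o=s["orientation"])
E
```

```text
[-0.203 -0.077  1.809  0.002  1.41   1.362] [0.5307 0.0062 0.3526] [-8.e-04  1.e+00  3.e-03  2.e-04] 0.08589199349533708 1.6833
```

View pics/w1.png

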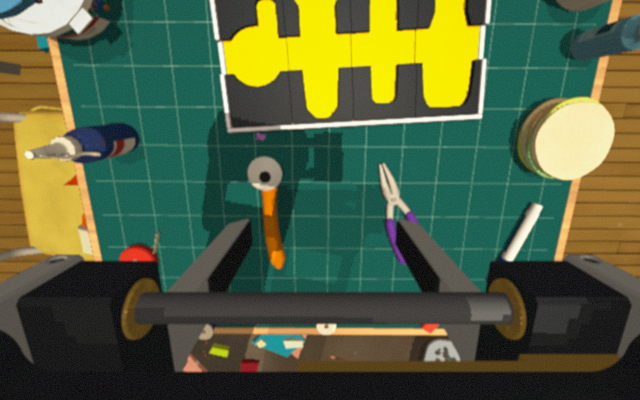

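The wrist view shows the front half of the tray: front corners at about (230,131) and (482,117), trough at rows 28–65, pocket ends at (320,110), (383,100) and (447,100). The fingers hide the lower part of the tools, so I will back off along -x for the tools and measure the tray from this picture.

Call:
jog_arm([
  [9.4, -13, 2, 0, 0, 0, 0],
  [9.4, -13, 2, 0, 0, 0, 0],
  [9.4, -13, 2, 0, 0, 0, 0],
  [9.4, -13, 2, 0, 0, 0, 0],
  [9.4, -13, 2, 0, 0, 0, 0],
  [9.4, -13, 2, 0, 0, 0, 0],
])

```text
clock: 2.23
ee_pos: [0.3997, -0.0191, 0.353]
orientation: [0.0, 1.0, -0.001, 0.001]
wrist_force: [0.7, -0.4, -0.8]
gripper_width: 0.094
grip_force: 0.0
```

```bash
python3 - <<'E'
from h import *
s=bot.read_state(); print(s["ee_pos"].round(4),abs(s["dq"]).max())
im,d=bot.capture("wrist"); cv2.imwrite("pics/w2.png",im); np.savez("w2.npz",im=im,d=d,p=s["ee_pos"],o=s["orientation"])
z=np.load("w1.npz"); im=z["im"]; c=cam("wrist",dict(ee_pos=z["p"],orientation=z["o"]))
h=hsv(im); H,S,V=[h[...,i].astype(int) for i in range(3)]
y=(H>22)&(H<35)&(S>180); y[140:]=0; b=blobs(y,500)[0][2]
print("depth tray face/mat:",[ (uv, (lambda P:P.round(3))( (np.array([uv[0],uv[1],1.])@np.linalg.inv(c[0]).T*z["d"][uv[1],uv[0]])@c[1].T+c[2])) for uv in [(270,105),(415,100),(320,60),(300,220)]])
# white rim front outer edge: lowest white pixel by column
w=(S<60)&(V>140)
pts=[]
for u in range(236,478,4):
    r=np.nonzero(w[90:145,u])[0]
    if len(r): pts.append((u,90+r.max()+.5))
P=cast(c,pts,.049); l=cv2.fitLine(P[:,:2].astype(np.float32),cv2.DIST_HUBER,0,.001,.001).ravel(); print("front edge dir",l[:2],"x at ends",P[0,:2],P[-1,:2])
# yellow vertical pocket edges (rows 70..100) and trough edges
for v in (72,80,90,15,22):
    r=b[v].astype(int); e=np.nonzero(np.diff(r))[0]
    print(v,cast(c,[(u+.5+.0,v) for u in e],.042)[:,:2].round(4).tolist(), "@.05", cast(c,[(u+.5,v) for u in e],.05)[:,1].round(4))
for u in (295,300,347,352,358,400,405):
    r=b[:,u].astype(int); e=np.nonzero(np.diff(r))[0]; print(u,e,cast(c,[(u,v+.5) for v in e],.042)[:,:2].round(4).tolist(),cast(c,[(u,v+.5) for v in e],.05)[:,:2].round(4).tolist())
E
```

```text
[ 0.3997 -0.0191  0.353 ] 0.045457179520145316
depth tray face/mat: [((270, 105), array([0.617, 0.075, 0.046])), ((415, 100), array([ 0.624, -0.107,  0.049])), ((320, 60), array([0.671, 0.012, 0.041])), ((300, 220), array([0.459, 0.04 , 0.033]))]
front edge dir [ 0.05581382 -0.9984412 ] x at ends [0.58437527 0.11917648] [ 0.60217455 -0.1863141 ]
72 [[0.6565, 0.128], [0.6569, 0.0621], [0.657, 0.0347], [0.6572, -0.0113], [0.6574, -0.0511], [0.6576, -0.0834], [0.6578, -0.1157], [0.6581, -0.1766]] @.05 [ 0.1255  0.0609  0.0341 -0.0109 -0.0499 -0.0816 -0.1132 -0.1729]
80 [[0.6472, 0.1137], [0.6475, 0.0711], [0.6477, 0.0336], [0.6479, -0.0102], [0.6481, -0.0515], [0.6483, -0.0828], [0.6484, -0.1166], [0.6488, -0.1753]] @.05 [ 0.1115  0.0698  0.033  -0.0099 -0.0503 -0.081  -0.1141 -0.1716]
90 [[0.6358, 0.0325], [0.636, -0.0104], [0.6363, -0.0533], [0.6364, -0.0836], [0.6366, -0.1176], [0.6369, -0.1756]] @.05 [ 0.0319 -0.0101 -0.0521 -0.0818 -0.1151 -0.1719]
15 [[0.72, 0.0874], [0.7201, 0.0636], [0.7203, 0.0374], [0.7205, -0.0054], [0.7207, -0.047], [0.7208, -0.0791], [0.7211, -0.1231], [0.7
[... 227 characters left out ...]
 -0.1644]] @.05 [ 0.0861  0.0627  0.0369 -0.0064 -0.0462 -0.079  -0.1177 -0.161 ]
295 [ 1 35 69] [[0.7344, 0.0413], [0.6981, 0.042], [0.6599, 0.0427]] [[0.7318, 0.0406], [0.6962, 0.0413], [0.6587, 0.042]]
300 [69] [[0.6599, 0.0365]] [[0.6587, 0.0359]]
347 [32 66] [[0.7017, -0.0207], [0.6636, -0.0217]] [[0.6997, -0.0202], [0.6624, -0.0211]]
352 [32 66] [[0.7018, -0.0268], [0.6637, -0.0279]] [[0.6998, -0.0261], [0.6625, -0.0272]]
358 [32 65] [[0.7018, -0.034], [0.6649, -0.0353]] [[0.6998, -0.0332], [0.6636, -0.0344]]
400 [29 63] [[0.7053, -0.0844], [0.6674, -0.0871]] [[0.7032, -0.0825], [0.6661, -0.0852]]
405 [29 63] [[0.7053, -0.0904], [0.6675, -0.0932]] [[0.7033, -0.0884], [0.6662, -0.0912]]
```

View pics/w2.png

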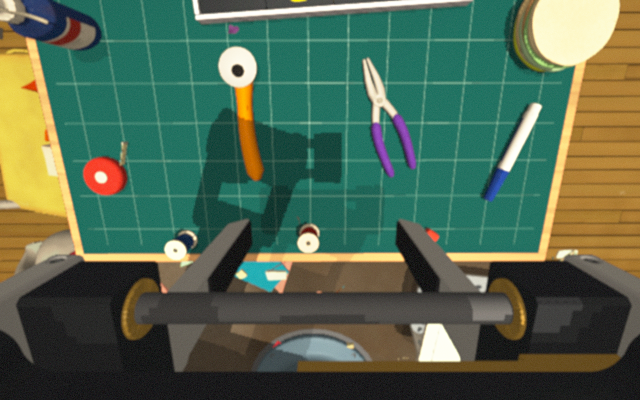

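All four tools are in clear view: the pliers have their tip at (367,60) and handles ending at (390,175)/(413,165), the cutter hub is at (238,68) with the handle end at (256,177), the tape case is at (104,177) with its tongue at (124,145), and the marker runs from (536,105) to (490,198). No tool needs a half turn.

```bash
cat > tools.py <<'E'
from h import *
def meas(z):
    im=z["im"]; c=cam("wrist",dict(ee_pos=z["p"],orientation=z["o"])); h=hsv(im); H,S,V=[h[...,i].astype(int) for i in range(3)]
    def pts(m,r,zz,n=1,amin=15):
        q=np.zeros(H.shape,bool); q[r[1]:r[3],r[0]:r[2]]=1
        bs=blobs(m&q,amin)[:n]; b=sum(x[2].astype(int) for x in bs)>0; ys,xs=np.nonzero(b); return cast(c,np.c_[xs,ys],zz)[:,:2],len(bs)
    out={}
    nog=~((H>60)&(H<100)&(S>80))
    P,n=pts(nog,(355,50,425,185),.040); m,a,t,s=axis(P); a=a*np.sign(a[0]); 
    pu,_=pts((H>118)&(H<155)&(S>60),(355,50,425,185),.040,2); pm=pu.mean(0)
    out["pliers"]=(m,a,np.sort(t),s,"handles",pm, "outline mid",m+a*np.mean(P@a-m@a if 0 else [((P-m)@a).min(),((P-m)@a).max()]))
    O,_=pts((H>5)&(H<22)&(S>130),(200,40,280,190),.045); m,a,t,s=axis(O); out["cutter handle"]=(m,a,t,s)
    W,_=pts((S<60)&(V>120),(210,40,265,95),.043); out["blade"]=(W.mean(0),np.ptp(W,axis=0),(W.max(0)+W.min(0))/2)
    T,_=pts(((H<7)|(H>172))&(S>130),(75,150,135,205),.047); out["tape"]=(T.mean(0),np.ptp(T,axis=0),(T.max(0)+T.min(0))/2)
    tm,_=pts(nog,(112,135,135,158),.040); m,a,t,s=axis(tm); out["tongue"]=(m,a,t,s)
    K,_=pts(((S<60)&(V>130))|((H>100)&(H<125)&(S>100)),(475,90,550,210),.041,2); m,a,t,s=axis(K); out["marker"]=(m,a,t,s,"mid",m+a*np.mean(t))
    return out
if __name__=="__main__":
    for k,v in meas(np.load("w2.npz")).items(): print(k,*[x if isinstance(x,str) else np.round(x,4).tolist() for x in v])
E
python3 tools.py
```

```text
pliers [0.4692, -0.0996] [0.9308, 0.3656] [-0.0795, 0.076] [-0.0244, 0.0238] handles [0.4368, -0.1123] outline mid [0.4708, -0.099]
cutter handle [0.4515, 0.0785] [-0.9974, -0.0726] [-0.0625, 0.0618] [-0.0124, 0.0136]
blade [0.5339, 0.0873] [0.0471, 0.0476] [0.5327, 0.0873]
tape [0.3972, 0.2734] [0.0504, 0.0575] [0.3969, 0.2738]
tongue [0.4316, 0.2472] [-0.9543, 0.2987] [-0.0109, 0.012] [-0.0043, 0.0042]
marker [0.4271, -0.2717] [-0.938, 0.3468] [-0.0659, 0.0715] [-0.0102, 0.0094] mid [0.4244, -0.2707]
```

Call:
jog_arm([
  [9.4, 5.9, 8.5, 15.3, 0, 0, -0.376],
  [9.4, 5.9, 8.5, 15.3, 0, 0, -0.376],
  [9.4, 5.9, 8.5, 15.3, 0, 0, -0.376],
  [9.4, 5.9, 8.5, 15.3, 0, 0, -0.376],
  [9.4, 5.9, 8.5, 15.3, 0, 0, -0.376],
  [9.4, 5.9, 8.5, 15.3, 0, 0, -0.376],
  [9.4, 5.9, 8.5, 15.3, 0, 0, -0.376],
])

```text
clock: 2.87
ee_pos: [0.459, -0.1037, 0.1987]
orientation: [-0.001, 0.982, 0.187, -0.001]
wrist_force: [-0.0, 0.4, 0.3]
gripper_width: 0.0936
grip_force: 0.0
```

```bash
cat > plan.py <<'E'
import sys
from h import *
# plan.py x y z yaw : tool-frame shift (cm) and turn from the present pose to a tool-down pose
s=bot.read_state(); r=rot(s["orientation"]); x,y,z,w=map(float,sys.argv[1:5])
t=R.from_euler("z",w)*R.from_euler("x",np.pi)
print("at",s["ee_pos"].round(4),"yaw",round(np.arctan2(*r.as_matrix()[[1,0],0]),4),"width",round(float(s["gripper_width"]),4),"q",s["q"].round(2),"t",round(float(s["clock"]),2))
print("shift cm",(r.inv().apply(np.array([x,y,z])-s["ee_pos"])*100).round(2),"turn",(r.inv()*t).as_rotvec().round(4))
E
python3 plan.py .4587 -.1038 .131 .3743
python3 - <<'E'
from h import *
s=bot.read_state(); im,d=bot.capture("wrist"); cv2.imwrite("pics/w3.png",im); np.savez("w3.npz",im=im,d=d,p=s["ee_pos"],o=s["orientation"])
E
```

```text
at [ 0.459  -0.1037  0.1987] yaw 0.3754 width 0.0936 q [-0.46 -0.06  2.08  0.    1.12  0.73] t 2.87
shift cm [-0.02  0.02  6.77] turn [-0.0025  0.002   0.0011]
```

View pics/w3.png

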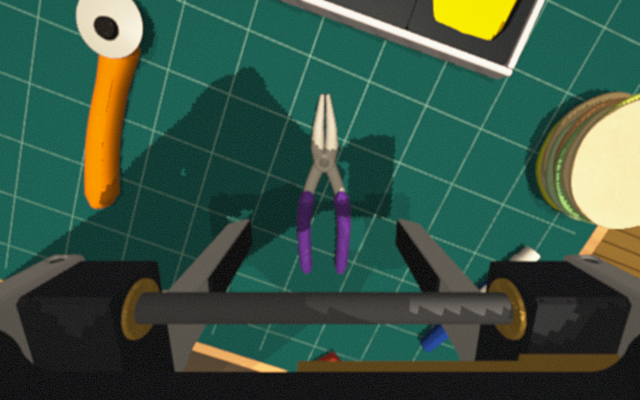

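The pliers stand upright in the picture at u≈324 and are centred between the fingers, so I go straight down and close.

Call:
jog_arm([
  [9.4, 0, 0, 3, 0, 0, 0],
  [9.4, 0, 0, 5.5, 0, 0, 0],
  [9.4, 0, 0, 6.7, 0, 0, 0],
  [9.4, 0, 0, 6.7, 0, 0, 0],
  [2.5, 0, 0, 6.7, 0, 0, 0],
  [2.5, 0, 0, 6.7, 0, 0, 0],
  [2.5, 0, 0, 6.7, 0, 0, 0],
  [2.5, 0, 0, 6.7, 0, 0, 0],
], grip_force=20)

```text
clock: 3.58
ee_pos: [0.4594, -0.1038, 0.1342]
orientation: [0.001, 0.982, 0.187, 0.001]
wrist_force: [-0.2, -0.2, -0.8]
gripper_width: 0.0708
grip_force: 0.0
```

Call:
jog_arm([
  [2.5, 0, 0, 0, 0, 0, 0],
  [2.5, 0, 0, 0, 0, 0, 0],
  [2.5, 0, 0, 0, 0, 0, 0],
  [2.5, 0, 0, 0, 0, 0, 0],
])

```text
clock: 3.92
ee_pos: [0.4585, -0.1036, 0.1328]
orientation: [0.0, 0.982, 0.187, 0.0]
wrist_force: [-0.4, -0.4, 1.6]
gripper_width: 0.0442
grip_force: 20.1
```

Call:
jog_arm([
  [2.5, 0, 0, -4, 0, 0, 0],
  [2.5, 0, 0, -8, 0, 0, 0],
  [2.5, 10, 6, -9, 0, 0, 0.16],
  [2.5, 10, 6, -9, 0, 0, 0.16],
  [2.5, 10, 6, -9, 0, 0, 0.16],
  [2.5, 20, 12.1, -9, 0, 0, 0.319],
  [2.5, 20, 12.1, -9, 0, 0, 0.319],
  [2.5, 20, 12.1, -9, 0, 0, 0.319],
])

```text
clock: 4.58
ee_pos: [0.691, -0.1429, 0.222]
orientation: [-0.0, 1.0, 0.028, -0.0]
wrist_force: [0.7, 0.3, 0.2]
gripper_width: 0.044
grip_force: 19.9
```

Call:
jog_arm([
  [2.5, 0, 0, 0, 0, 0, 0],
  [2.5, 0, 0, 0, 0, 0, 0],
])

```text
clock: 4.75
ee_pos: [0.6895, -0.1428, 0.2209]
orientation: [-0.0, 1.0, 0.029, -0.001]
wrist_force: [-0.4, 0.4, -0.4]
gripper_width: 0.044
grip_force: 19.9
```

```bash
python3 plan.py .6887 -.1429 .1425 .056
python3 - <<'E'
from h import *
s=bot.read_state(); im,d=bot.capture("wrist"); cv2.imwrite("pics/w4.png",im); np.savez("w4.npz",im=im,d=d,p=s["ee_pos"],o=s["orientation"])
E
```

```text
at [ 0.6895 -0.1428  0.2209] yaw 0.0571 width 0.044 q [-0.36  0.44  1.46 -0.    1.24  1.15] t 4.75
shift cm [-0.07  0.02  7.84] turn [-0.001   0.0021  0.0011]
```

View pics/w4.png

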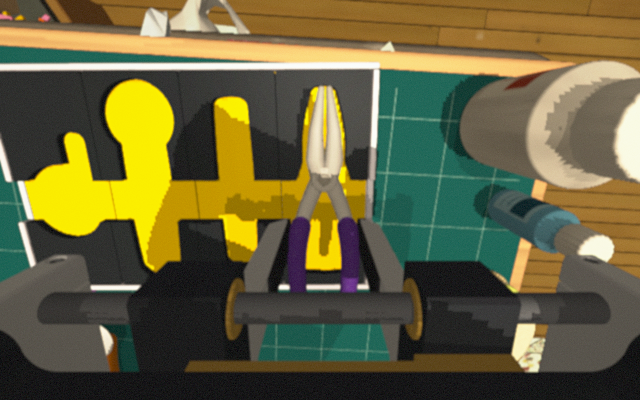

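The pliers hang straight, jaws up in the picture at (324,90–180), over their own pocket (u≈325). I refine the tray frame from this near view before lowering.

```bash
python3 - <<'E'
from h import *
z=np.load("w4.npz"); im=z["im"]; c=cam("wrist",dict(ee_pos=z["p"],orientation=z["o"]))
h=hsv(im); H,S,V=[h[...,i].astype(int) for i in range(3)]
y=(H>20)&(H<35)&(S>150); y[:60]=0; y[290:]=0; y[:,385:]=0
ax=np.array([.9984,.0558]); ay=np.array([-.0558,.9984]); M=np.array([.6973,-.0643])
f=lambda uv,zz:[(round(float((p-M)@ax)*1000,1),round(float((p-M)@ay)*1000,1)) for p in cast(c,uv,zz)[:,:2]]
for u in (200,275,365):
    e=np.nonzero(np.diff(y[:,u].astype(int)))[0]; print("col",u,e,".042",f([(u,v+.5) for v in e],.042),".05",f([(u,v+.5) for v in e],.05))
for v in (100,150,230,240):
    e=np.nonzero(np.diff(y[v].astype(int)))[0]; print("row",v,e,".042",f([(u+.5,v) for u in e],.042),".05",f([(u+.5,v) for u in e],.05))
u=235; e=np.nonzero(np.diff(y[:,u].astype(int)))[0]; print("col",u,e,f([(u,v+.5) for v in e],.042),f([(u,v+.5) for v in e],.05))
E
```

```text
col 200 [179 219] .042 [(5.3, 33.9), (-32.9, 38.0)] .05 [(7.1, 30.5), (-30.0, 34.5)]
col 275 [ 71  72 179 218] .042 [(96.4, -37.6), (95.6, -37.6), (5.4, -33.8), (-31.9, -32.3)] .05 [(95.3, -38.8), (94.5, -38.8), (7.1, -35.2), (-29.0, -33.7)]
col 365 [179 184 185 186] .042 [(5.4, -115.1), (0.8, -115.3), (-0.2, -115.3), (-1.1, -115.4)] .05 [(7.1, -114.0), (2.6, -114.1), (1.7, -114.2), (0.8, -114.2)]
row 100 [105 167 214 244 307 315 323 325 334 338] .042 [(73.9, 106.4), (73.9, 54.1), (73.9, 14.4), (73.9, -10.9), (73.9, -64.1), (73.9, -70.8), (73.9, -77.6), (73.9, -79.3), (73.9, -86.9), (74.0, -90.2)] .05 [(73.5, 100.8), (73.5, 50.0), (73.5, 11.6), (73.5, -13.0), (73.5, -64.5), (73.6, -71.0), (73.6, -77.6), (73.6, -79.2), (73.6, -86.6), (73.6, -89.9)]
row 150 [ 64  86 120 167 215 252 301 306 342 345] .042 [(31.8, 150.4), (31.8, 131.1), (31.8, 101.1), (31.9, 59.7), (31.9, 17.5), (31.9, -15.1), (31.9, -58.2), (31.9, -62.6), (31.9, -94.3), (31.9, -97.0)] .05 [(32.7, 143.4), (32.7, 124.6), (32.7, 95.6), (32.8, 55.5), (32.8, 14.5), (32.8, -17.0), (32.8, -58.8), (32.8, -63.1), (32.8, -93.8), (32.8, -96.4)]
row 230 [ 55  94 134 178 223 257 286 287 310 336] .042 [(-43.5, 175.8), (-43.5, 138.9), (-43.5, 101.1), (-43.5, 59.5), (-43.5, 16.9), (-43.4, -15.3), (-43.4, -42.7), (-43.4, -43.6), (-43.4, -65.4), (-43.4, -90.0)] .05 [(-40.3, 168.0), (-40.3, 132.3), (-40.3, 95.6), (-40.3, 55.2), (-40.2, 14.0), (-40.2, -17.2), (-40.2, -43.7), (-40.2, -44.7), (-40.2, -65.7), (-40.2, -89.6)]
row 240 [137 179 224 257 307 338] .042 [(-53.7, 99.9), (-53.7, 59.8), (-53.7, 16.8), (-53.6, -14.7), (-53.6, -62.4), (-53.6, -92.0)] .05 [(-50.2, 94.4), (-50.2, 55.6), (-50.1, 13.9), (-50.1, -16.6), (-50.1, -62.9), (-50.1, -91.5)]
col 235 [ 96 261 277 278 281 282] [(76.7, -3.1), (-76.3, 8.5), (-93.7, 9.8), (-94.8, 9.9), (-98.1, 10.2), (-99.3, 10.3)] [(76.2, -5.4), (-72.0, 5.9), (-88.9, 7.2), (-90.0, 7.2), (-93.2, 7.5), (-94.3, 7.6)]
```

Call:
jog_arm([
  [2.5, -0.1, 0, 3.5, 0, 0, 0],
  [2.5, -0.1, 0, 6, 0, 0, 0],
  [2.5, -0.1, 0, 7.2, 0, 0, 0],
  [2.5, -0.1, 0, 7.9, 0, 0, 0],
  [2.5, -0.1, 0, 7.9, 0, 0, 0],
  [2.5, -0.1, 0, 7.9, 0, 0, 0],
])

```text
clock: 5.3
ee_pos: [0.6882, -0.1429, 0.145]
orientation: [0.0, 1.0, 0.028, 0.001]
wrist_force: [0.3, 0.4, -1.4]
gripper_width: 0.044
grip_force: 19.9
```

Call:
jog_arm([
  [7, 0, 0, 0, 0, 0, 0],
  [7, 0, 0, 0, 0, 0, 0],
  [7, 0, 0, 0, 0, 0, 0],
  [7, 0, 0, 0, 0, 0, 0],
  [7, 0, 0, 0, 0, 0, 0],
])

```text
clock: 5.72
ee_pos: [0.6882, -0.1428, 0.1442]
orientation: [0.0, 1.0, 0.028, 0.0]
wrist_force: [0.2, 0.3, -0.4]
gripper_width: 0.0693
grip_force: 0.0
```

Call:
jog_arm([
  [7, 0, 0, -3, 0, 0, 0],
  [7, 0, 0, -6, 0, 0, 0],
  [7, 0, 0, -10, 0, 0, 0],
  [7, 0, 0, -10, 0, 0, 0],
])

```text
clock: 6.05
ee_pos: [0.6914, -0.1439, 0.2537]
orientation: [0.003, 1.0, 0.028, 0.007]
wrist_force: [0.1, 0.6, 2.2]
gripper_width: 0.0702
grip_force: 0.0
```

```bash
python3 plan.py .4610 .0790 .22 0.0728
python3 - <<'E'
from h import *
s=bot.read_state(); im,d=bot.capture("wrist"); cv2.imwrite("pics/w5.png",im); np.savez("w5.npz",im=im,d=d,p=s["ee_pos"],o=s["orientation"])
E
```

```text
at [ 0.6914 -0.1439  0.2537] yaw 0.057 width 0.0702 q [-0.37  0.41  1.45  0.    1.27  1.15] t 6.05
shift cm [-21.77 -23.58   2.93] turn [ 0.0062 -0.0139 -0.0159]
```

View pics/w5.png

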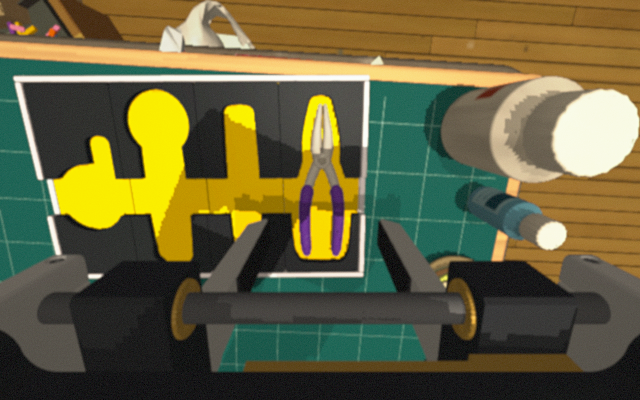

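The pliers now lie flat inside their yellow pocket, jaws at (322,110) and handles at (307–337,250). Next I move over the cutter for a near look.

Call:
jog_arm([
  [7, -21.4, -23.5, 3.4, 0, 0, -0.023],
  [7, -21.4, -23.5, 3.4, 0, 0, -0.023],
  [7, -21.4, -23.5, 3.4, 0, 0, -0.023],
  [7, -21.4, -23.5, 3.4, 0, 0, -0.023],
  [7, -21.4, -23.5, 3.4, 0, 0, -0.023],
  [7, -21.4, -23.5, 3.4, 0, 0, -0.023],
  [7, -21.4, -23.5, 3.4, 0, 0, -0.023],
  [7, -21.4, -23.5, 3.4, 0, 0, -0.023],
])

```text
clock: 6.77
ee_pos: [0.4574, 0.0816, 0.2076]
orientation: [-0.0, 0.999, 0.04, -0.002]
wrist_force: [0.2, -0.0, 0.4]
gripper_width: 0.07
grip_force: 0.0
```

Call:
jog_arm([
  [7, 0, 0, 0, 0, 0, 0],
  [7, 0, 0, 0, 0, 0, 0],
  [7, 0, 0, 0, 0, 0, 0],
])

```text
clock: 7.02
ee_pos: [0.4614, 0.0795, 0.2096]
orientation: [0.0, 0.999, 0.04, 0.0]
wrist_force: [0.2, -0.3, 1.1]
gripper_width: 0.0701
grip_force: 0.0
```

```bash
python3 - <<'E'
from h import *
s=bot.read_state(); im,d=bot.capture("wrist"); cv2.imwrite("pics/w6.png",im); np.savez("w6.npz",im=im,d=d,p=s["ee_pos"],o=s["orientation"])
c=cam("wrist",s); h=hsv(im); H,S,V=[h[...,i].astype(int) for i in range(3)]
roi=np.zeros(H.shape,bool); roi[:280,230:420]=1
b=blobs((H>5)&(H<22)&(S>130)&roi)[0][2]; ys,xs=np.nonzero(b); P=cast(c,np.c_[xs,ys],.044); m,a,t,w=axis(P); print("handle",m.round(4),a.round(4),np.round(t,4),np.round(w,4))
for v in range(int(ys.min())+5,ys.max(),20):
    r=xs[ys==v]; print(v,cast(c,[(r.min()-.5,v),(r.max()+.5,v)],.044)[:,:2].mean(0).round(4),round(float(np.ptp(cast(c,[(r.min()-.5,v),(r.max()+.5,v)],.044)[:,1])),4))
for a_,cc,b in blobs((S<70)&(V>120)&roi)[:2]:
    ys,xs=np.nonzero(b); P=cast(c,np.c_[xs,ys],.045)[:,:2]; (u,v),r=cv2.minEnclosingCircle(P.astype(np.float32)*1000); print("blade",a_,cc,P.mean(0).round(4),u,v,r)
E
python3 plan.py .461 .080 .1325 .08
```

```text
handle [0.451  0.0789] [-0.9968 -0.0803] [-0.0579  0.0644] [-0.0118  0.0132]
153 [0.5048 0.0809] 0.0209
173 [0.4877 0.0816] 0.0187
193 [0.47   0.0815] 0.0182
213 [0.4518 0.0805] 0.0194
233 [0.433  0.0786] 0.0206
253 [0.4135 0.0757] 0.0219
273 [0.3933 0.0718] 0.014
blade 2602 [324.4, 119.3] [0.5319 0.0843] 530.4190673828125 84.30953979492188 24.44505500793457
blade 2334 [332.5, 39.5] [0.5911 0.0828] 601.117431640625 74.74706268310547 60.025970458984375
at [0.4618 0.0791 0.2098] yaw 0.079 width 0.0699 q [-0.07 -0.08  2.08 -0.    1.14  1.42] t 7.07
shift cm [-0.07 -0.1   7.73] turn [ 0.0002 -0.0006 -0.001 ]
```

View pics/w6.png

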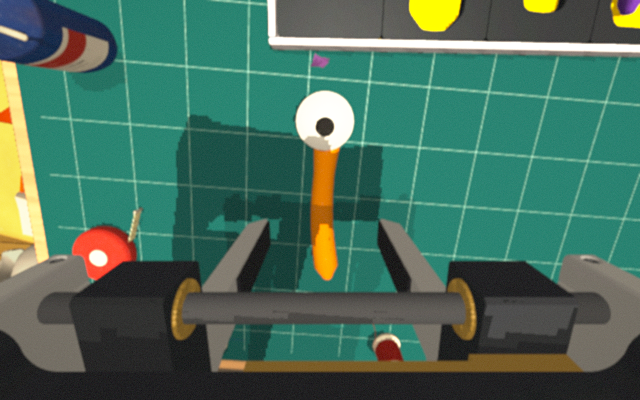

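The cutter lies nose-up with its hub at (325,125) and handle end at (325,275), bowed about 2 mm and centred between the fingers. I descend and grip.

Call:
jog_arm([
  [7, -0.2, -0.15, 3, 0, 0, 0],
  [7, -0.2, -0.15, 6, 0, 0, 0],
  [7, -0.2, -0.15, 7.7, 0, 0, 0],
  [7, -0.2, -0.15, 7.7, 0, 0, 0],
  [1, -0.2, -0.15, 7.7, 0, 0, 0],
  [1, -0.2, -0.15, 7.7, 0, 0, 0],
  [1, -0.2, -0.15, 7.7, 0, 0, 0],
  [1, -0.2, -0.15, 7.7, 0, 0, 0],
], grip_force=20)

```text
clock: 7.73
ee_pos: [0.4592, 0.0808, 0.1329]
orientation: [0.0, 0.999, 0.04, 0.0]
wrist_force: [-0.8, -0.1, 0.9]
gripper_width: 0.0468
grip_force: 0.0
```

Call:
jog_arm([
  [1, 0, 0, 0, 0, 0, 0],
  [1, 0, 0, 0, 0, 0, 0],
  [1, 0, 0, 0, 0, 0, 0],
  [1, 0, 0, 0, 0, 0, 0],
  [1, 0, 0, 0, 0, 0, 0],
])

```text
clock: 8.15
ee_pos: [0.4589, 0.0811, 0.1328]
orientation: [0.0, 0.999, 0.04, 0.0]
wrist_force: [0.4, 0.3, 0.8]
gripper_width: 0.025
grip_force: 19.9
```

```bash
python3 plan.py .6799 .0144 .222 .056
```

```text
at [0.4589 0.0811 0.1328] yaw 0.08 width 0.025 q [-0.07  0.05  2.12 -0.    0.97  1.42] t 8.15
shift cm [21.5   8.41 -8.91] turn [ 0.0002 -0.0003  0.024 ]
```

Call:
jog_arm([
  [1, 0, 0, -4, 0, 0, 0],
  [1, 0, 0, -8, 0, 0, 0],
  [1, 21.5, 8.4, -8.9, 0, 0, 0.024],
  [1, 21.5, 8.4, -8.9, 0, 0, 0.024],
  [1, 21.5, 8.4, -8.9, 0, 0, 0.024],
  [1, 21.5, 8.4, -8.9, 0, 0, 0.024],
  [1, 21.5, 8.4, -8.9, 0, 0, 0.024],
  [1, 21.5, 8.4, -8.9, 0, 0, 0.024],
])

```text
clock: 8.82
ee_pos: [0.6829, 0.013, 0.2215]
orientation: [0.0, 1.0, 0.027, 0.001]
wrist_force: [-0.6, 0.0, 0.0]
gripper_width: 0.0251
grip_force: 19.9
```

Call:
jog_arm([
  [1, 0, 0, 0, 0, 0, 0],
  [1, 0, 0, 0, 0, 0, 0],
  [1, 0, 0, 0, 0, 0, 0],
  [1, 0, 0, 0, 0, 0, 0],
])

```text
clock: 9.15
ee_pos: [0.6787, 0.0151, 0.2212]
orientation: [-0.0, 1.0, 0.028, -0.001]
wrist_force: [-1.0, 1.1, -1.3]
gripper_width: 0.0248
grip_force: 19.9
```

```bash
python3 plan.py .6799 .0144 .1425 .056; python3 - <<'E'
from h import *
s=bot.read_state(); im,d=bot.capture("wrist"); cv2.imwrite("pics/w7.png",im); np.savez("w7.npz",im=im,d=d,p=s["ee_pos"],o=s["orientation"])
c=cam("wrist",s); h=hsv(im); H,S,V=[h[...,i].astype(int) for i in range(3)]
zz=s["ee_pos"][2]-.1328+.045   # blade plane
roi=np.zeros(H.shape,bool); roi[60:200,250:400]=1
ax=np.array([.9984,.0558]); ay=np.array([-.0558,.9984]); C=np.array([.6929,.0136])
for a_,cc,b in blobs((S<70)&(V>120)&roi)[:2]:
    ys,xs=np.nonzero(b); P=cast(c,np.c_[xs,ys],zz)[:,:2]; (u,v),r=cv2.minEnclosingCircle(P.astype(np.float32)*1000); p=np.array([u,v])/1000-C; print("blade",a_,cc,r,"in insert mm",p@ax*1000,p@ay*1000)
b=blobs((H>5)&(H<20)&(S>130)&roi)[:1]
E
```

```text
at [0.6787 0.0151 0.2212] yaw 0.0563 width 0.0248 q [-0.14  0.39  1.54  0.    1.22  1.37] t 9.15
shift cm [0.13 0.08 7.87] turn [-0.0004  0.0015  0.0003]
blade 5395 [321.3, 115.9] 24.140357971191406 in insert mm 57.436379563293514 3.70371625488281
blade 1294 [322.7, 63.8] 39.81088638305664 in insert mm 84.16468579650883 2.027626325683591
```

View pics/w7.png

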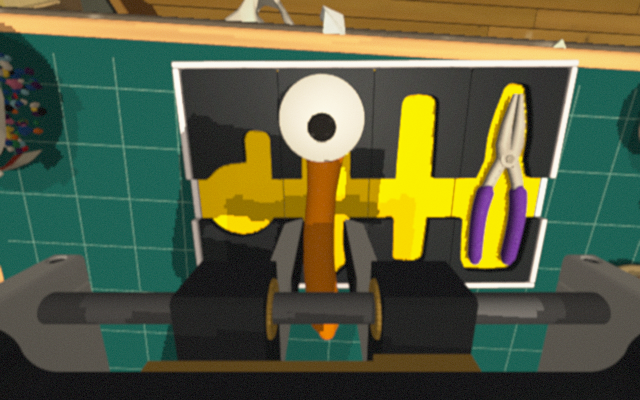

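The cutter hangs over its own pocket with its hub at (321,120), about 3.7 mm to the left and turned slightly. I correct this on the way down and let go.

Call:
jog_arm([
  [1, 0.2, 0.15, 3.5, 0, 0, 0.03],
  [1, 0.2, 0.15, 6, 0, 0, 0.03],
  [1, 0.2, 0.15, 7.2, 0, 0, 0.03],
  [1, 0.2, 0.15, 7.9, 0, 0, 0.03],
  [1, 0.2, 0.15, 7.9, 0, 0, 0.03],
  [1, 0.2, 0.15, 7.9, 0, 0, 0.03],
  [1, 0.2, 0.15, 7.9, 0, 0, 0.03],
])

```text
clock: 9.78
ee_pos: [0.6825, 0.0132, 0.144]
orientation: [0.0, 1.0, 0.013, 0.001]
wrist_force: [-0.4, 0.0, -0.5]
gripper_width: 0.0242
grip_force: 20.0
```

Call:
jog_arm([
  [6, 0, 0, 0, 0, 0, 0],
  [6, 0, 0, 0, 0, 0, 0],
  [6, 0, 0, 0, 0, 0, 0],
  [6, 0, 0, 0, 0, 0, 0],
  [6, 0, 0, 0, 0, 0, 0],
])

```text
clock: 10.2
ee_pos: [0.682, 0.0131, 0.1429]
orientation: [0.0, 1.0, 0.013, 0.0]
wrist_force: [-0.0, 0.8, -0.1]
gripper_width: 0.0545
grip_force: 0.0
```

Call:
jog_arm([
  [6, 0, 0, -3, 0, 0, 0],
  [6, 0, 0, -6, 0, 0, 0],
  [6, 0, 0, -10, 0, 0, 0],
  [6, 0, 0, -10, 0, 0, 0],
  [6, 0, 0, -10, 0, 0, 0],
])

```text
clock: 10.62
ee_pos: [0.6834, 0.0129, 0.2465]
orientation: [0.001, 1.0, 0.013, 0.003]
wrist_force: [0.5, 0.2, -0.8]
gripper_width: 0.0597
grip_force: 0.0
```

```bash
python3 plan.py .3969 .2735 .23 -0.25
python3 - <<'E'
from h import *
s=bot.read_state(); im,d=bot.capture("wrist"); cv2.imwrite("pics/w8.png",im); np.savez("w8.npz",im=im,d=d,p=s["ee_pos"],o=s["orientation"])
E
```

```text
at [0.6834 0.0129 0.2465] yaw 0.0258 width 0.0597 q [-0.15  0.37  1.51 -0.    1.26  1.4 ] t 10.62
shift cm [-27.98 -26.79   1.43] turn [ 0.0003 -0.0067  0.2758]
```

View pics/w8.png

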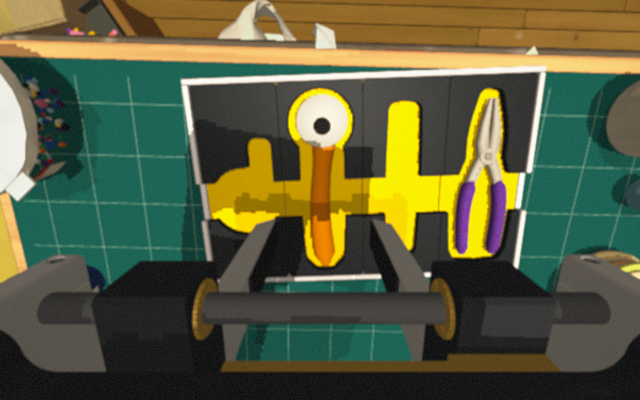

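The cutter lies in its pocket with its hub at (322,125) and handle end at (325,262). Next is the tape measure: I stop short of it, so that it is in view ahead of the fingers.

Call:
jog_arm([
  [7.5, -15.7, -13.8, -0.4, 0, 0, 0],
  [7.5, -15.7, -13.8, -0.4, 0, 0, 0],
  [7.5, -15.7, -13.8, -0.4, 0, 0, 0],
  [7.5, -15.7, -13.8, -0.4, 0, 0, 0],
  [7.5, -15.7, -13.8, -0.4, 0, 0, 0],
  [7.5, -15.7, -13.8, -0.4, 0, 0, 0],
])

```text
clock: 11.17
ee_pos: [0.5154, 0.1504, 0.2433]
orientation: [-0.0, 1.0, 0.015, -0.004]
wrist_force: [0.5, 0.5, 0.1]
gripper_width: 0.0748
grip_force: 0.0
```

Call:
jog_arm([
  [7.5, -15.7, -13.8, -0.4, 0, 0, 0.246],
  [7.5, -15.7, -13.8, -0.4, 0, 0, 0.246],
  [7.5, -15.7, -13.8, -0.4, 0, 0, 0.246],
  [7.5, -15.7, -13.8, -0.4, 0, 0, 0.246],
  [7.5, -15.7, -13.8, -0.4, 0, 0, 0.246],
  [7.5, -15.7, -13.8, -0.4, 0, 0, 0.246],
  [7.5, -15.7, -13.8, -0.4, 0, 0, 0.246],
  [7.5, -15.7, -13.8, -0.4, 0, 0, 0.246],
])

```text
clock: 11.83
ee_pos: [0.361, 0.2806, 0.2497]
orientation: [0.001, 0.994, -0.11, -0.001]
wrist_force: [-0.3, 0.6, 0.9]
gripper_width: 0.0754
grip_force: 0.0
```

```bash
python3 - <<'E'
from h import *
z=np.load("w6.npz"); print("bottle base approx",cast(cam("wrist",dict(ee_pos=z["p"],orientation=z["o"])),[(112,52)],.04).round(3))
s=bot.read_state(); im,d=bot.capture("wrist"); cv2.imwrite("pics/w9.png",im); np.savez("w9.npz",im=im,d=d,p=s["ee_pos"],o=s["orientation"])
c=cam("wrist",s); h=hsv(im); H,S,V=[h[...,i].astype(int) for i in range(3)]
roi=np.zeros(H.shape,bool); roi[:290,230:420]=1
_,cc,b=blobs(((H<8)|(H>172))&(S>130)&roi)[0]; ys,xs=np.nonzero(b)
for zz in (.041,.049):
    P=cast(c,np.c_[xs,ys],zz)[:,:2]; (u,v),r=cv2.minEnclosingCircle(P.astype(np.float32)*1000); print("case",zz,len(xs),cc,u,v,r)
cx,cy=map(int,cc)
roi2=np.zeros(H.shape,bool); roi2[cy-75:cy-20,cx-10:cx+60]=1
for a,c2,b in blobs(~((H>60)&(H<100)&(S>80))&~cv2.dilate(b.astype(np.uint8),np.ones((3,3))).astype(bool)&roi2,10)[:3]:
    ys,xs=np.nonzero(b); P=cast(c,np.c_[xs,ys],.038); m,ax,t,w=axis(P); print("tongue",a,c2,m.round(4),ax.round(3),np.round(t,4),np.round(w,4))
E
python3 plan.py .397 .2735 .1325 -.22
```

```text
bottle base approx [[0.57  0.254 0.04 ]]
case 0.041 1995 [318.2, 156.4] 395.1856689453125 278.1274719238281 26.445920944213867
case 0.049 1995 [318.2, 156.4] 396.2160339355469 277.76361083984375 25.71650505065918
tongue 104 [341.4, 117.6] [0.427  0.2478] [-0.962  0.272] [-0.0154  0.0165] [-0.0023  0.0016]
at [0.3615 0.2803 0.2499] yaw -0.2213 width 0.075 q [ 0.41 -0.17  2.08 -0.    1.23  2.2 ] t 11.88
shift cm [ 3.62 -0.13 11.74] turn [ 0.001   0.0008 -0.0013]
```

View pics/w9.png

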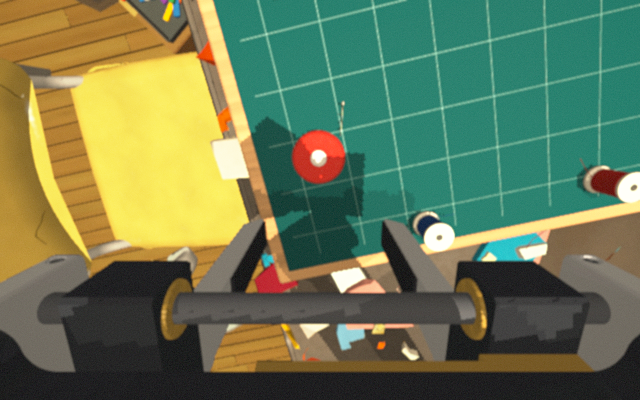

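The tape case is at (318,156) with radius 26 mm as given, and its tongue is at (341,117), pointing up and slightly right. The mat's wooden edge is 41 mm clear of the case, so the fingers fit, and I grip.

Call:
jog_arm([
  [7.5, 3.4, -0.5, 2, 0, 0, 0.059],
  [7.5, 3.4, -0.5, 6, 0, 0, 0.059],
  [7.5, 3.4, -0.5, 9.5, 0, 0, 0.059],
  [7.5, 3.4, -0.5, 11.7, 0, 0, 0.059],
  [7.5, 3.4, -0.5, 11.7, 0, 0, 0.059],
  [7.5, 3.4, -0.5, 11.7, 0, 0, 0.059],
  [4, 3.4, -0.5, 11.7, 0, 0, 0.059],
  [4, 3.4, -0.5, 11.7, 0, 0, 0.059],
], grip_force=15)

```text
clock: 12.55
ee_pos: [0.3958, 0.2777, 0.1335]
orientation: [0.0, 0.99, -0.14, -0.0]
wrist_force: [-0.1, -0.6, 0.1]
gripper_width: 0.0651
grip_force: 0.0
```

Call:
jog_arm([
  [4, 0, 0, 0, 0, 0, 0],
  [4, 0, 0, 0, 0, 0, 0],
  [4, 0, 0, 0, 0, 0, 0],
  [4, 0, 0, 0, 0, 0, 0],
  [4, 0, 0, 0, 0, 0, 0],
])

```text
clock: 12.97
ee_pos: [0.3952, 0.2784, 0.1338]
orientation: [0.0, 0.99, -0.139, 0.0]
wrist_force: [-0.2, -0.5, -0.1]
gripper_width: 0.0516
grip_force: 15.0
```

```bash
python3 plan.py .6746 .0907 .23 .056
```

```text
at [0.3952 0.2784 0.1338] yaw -0.279 width 0.0516 q [ 0.38  0.09  2.08 -0.    0.97  2.23] t 12.97
shift cm [32.03 10.35 -9.61] turn [ 0.00e+00 -3.00e-04 -3.35e-01]
```

Call:
jog_arm([
  [4, 0, 0, -4, 0, 0, 0],
  [4, 0, 0, -8, 0, 0, 0],
  [4, 2, 3, -10, 0, 0, 0],
  [4, 5, 6, -10, 0, 0, 0],
  [4, 8, 8, -10, 0, 0, 0],
  [4, 12, 9, -10, 0, 0, -0.1],
  [4, 16, 10.3, -10, 0, 0, -0.2],
  [4, 16, 10.3, -10, 0, 0, -0.2],
])

```text
clock: 13.63
ee_pos: [0.5251, 0.1316, 0.2343]
orientation: [0.0, 0.999, -0.04, 0.002]
wrist_force: [-0.4, 0.4, 0.6]
gripper_width: 0.0516
grip_force: 15.0
```

```bash
python3 plan.py .6746 .0907 .222 .056
```

```text
at [0.5251 0.1316 0.2343] yaw -0.0807 width 0.0516 q [ 0.04  0.06  1.89 -0.    1.18  1.69] t 13.63
shift cm [15.23  2.87  1.29] turn [ 0.001  -0.0035 -0.1367]
```

Call:
jog_arm([
  [4, 15.2, 2.9, 1.2, 0, 0, -0.137],
  [4, 15.2, 2.9, 1.2, 0, 0, -0.137],
  [4, 15.2, 2.9, 1.2, 0, 0, -0.137],
  [4, 15.2, 2.9, 1.2, 0, 0, -0.137],
  [4, 15.2, 2.9, 1.2, 0, 0, -0.137],
  [4, 15.2, 2.9, 1.2, 0, 0, -0.137],
  [4, 15.2, 2.9, 1.2, 0, 0, -0.137],
  [4, 15.2, 2.9, 1.2, 0, 0, -0.137],
])

```text
clock: 14.3
ee_pos: [0.6687, 0.0951, 0.2217]
orientation: [-0.0, 1.0, 0.029, -0.0]
wrist_force: [-0.9, 0.5, 0.1]
gripper_width: 0.0518
grip_force: 15.0
```

```bash
python3 plan.py .6746 .0907 .1435 .056; python3 - <<'E'
from h import *
s=bot.read_state(); im,d=bot.capture("wrist"); cv2.imwrite("pics/w10.png",im); np.savez("w10.npz",im=im,d=d,p=s["ee_pos"],o=s["orientation"])
c=cam("wrist",s); h=hsv(im); H,S,V=[h[...,i].astype(int) for i in range(3)]
off=s["ee_pos"][2]-.1338
ax=np.array([.9984,.0558]); ay=np.array([-.0558,.9984]); T=np.array([.6886,.0915])
roi=np.zeros(H.shape,bool); roi[60:290,240:400]=1
_,cc,b=blobs(((H<8)|(H>172))&(S>130)&roi)[0]; ys,xs=np.nonzero(b); P=cast(c,np.c_[xs,ys],.049+off)[:,:2]-T; print("case px",len(xs),cc,"far edge insert x",(P@ax).max()*1000,"y ext",(P@ay).min()*1000,(P@ay).max()*1000)
E
```

```text
at [0.6687 0.0951 0.2217] yaw 0.0585 width 0.0518 q [-0.03  0.38  1.55  0.    1.22  1.49] t 14.3
shift cm [0.57 0.47 7.82] turn [-0.0002  0.0008  0.0025]
case px 4746 [323.5, 235.1] far edge insert x 8.319580517403484 y ext -20.50459973604909 30.752290065032145
```

View pics/w10.png

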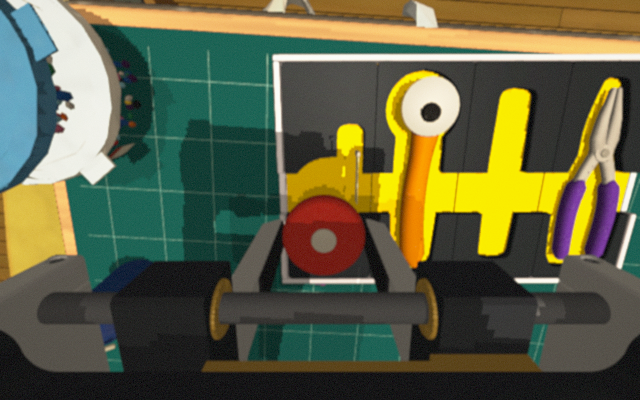

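The tape hangs short of its pocket: the case is at (323,235), while the tongue at (358,150–205) runs parallel to the slot at (350,140). I shift it 5 mm forward and 5 mm right while lowering.

Call:
jog_arm([
  [4, 0.5, 0.5, 2, 0, 0, 0],
  [4, 0.5, 0.5, 5, 0, 0, 0],
  [4, 0.5, 0.5, 7, 0, 0, 0],
  [4, 0.5, 0.5, 7.8, 0, 0, 0],
  [4, 0.5, 0.5, 7.8, 0, 0, 0],
  [4, 0.5, 0.5, 7.8, 0, 0, 0],
  [4, 0.5, 0.5, 7.8, 0, 0, 0],
])

```text
clock: 14.93
ee_pos: [0.6755, 0.0899, 0.1451]
orientation: [0.0, 1.0, 0.029, 0.001]
wrist_force: [0.9, -0.2, -0.2]
gripper_width: 0.0514
grip_force: 15.0
```

Call:
jog_arm([
  [6.8, 0, 0, 0, 0, 0, 0],
  [6.8, 0, 0, 0, 0, 0, 0],
  [6.8, 0, 0, 0, 0, 0, 0],
  [6.8, 0, 0, 0, 0, 0, 0],
])

```text
clock: 15.27
ee_pos: [0.6753, 0.0896, 0.1441]
orientation: [0.0, 1.0, 0.029, 0.0]
wrist_force: [0.3, 0.4, -0.4]
gripper_width: 0.0679
grip_force: 0.0
```

Call:
jog_arm([
  [6.8, 0, 0, -3, 0, 0, 0],
  [6.8, 0, 0, -6, 0, 0, 0],
  [6.8, 0, 0, -10, 0, 0, 0],
  [6.8, 0, 0, -10, 0, 0, 0],
  [6.8, 0, 0, -10, 0, 0, 0],
])

```text
clock: 15.68
ee_pos: [0.6766, 0.0896, 0.2476]
orientation: [0.0, 1.0, 0.029, 0.003]
wrist_force: [0.0, -0.2, -0.2]
gripper_width: 0.0677
grip_force: 0.0
```

```bash
python3 plan.py .38 -.255 .25 -.354; python3 - <<'E'
from h import *
s=bot.read_state(); im,d=bot.capture("wrist"); cv2.imwrite("pics/w11.png",im); np.savez("w11.npz",im=im,d=d,p=s["ee_pos"],o=s["orientation"])
c=cam("wrist",s); h=hsv(im); H,S,V=[h[...,i].astype(int) for i in range(3)]
ax=np.array([.9984,.0558]); ay=np.array([-.0558,.9984]); T=np.array([.6886,.0915])
roi=np.zeros(H.shape,bool); roi[60:290,200:440]=1
_,cc,b=blobs(((H<8)|(H>172))&(S>130)&roi)[0]; ys,xs=np.nonzero(b); P=cast(c,np.c_[xs,ys],.058)[:,:2]-T
print("case",len(xs),cc,"x",(P@ax).min()*1000,(P@ax).max()*1000,"y",(P@ay).min()*1000,(P@ay).max()*1000)
k=np.linalg.inv(c[0]); 
for u,v in [(cc[0],cc[1]-15),(cc[0]-15,cc[1]),(cc[0]+15,cc[1])]:
    u,v=int(u),int(v); print("z",((np.array([u,v,1.])@k.T*d[v,u])@c[1].T+c[2])[2].round(4))
E
```

```text
at [0.6766 0.0896 0.2476] yaw 0.0578 width 0.0677 q [-0.03  0.36  1.51  0.    1.26  1.48] t 15.68
shift cm [-31.6   32.69  -0.44] turn [-0.0008 -0.0069  0.4118]
case 1778 [322.9, 195.5] x -35.41717270024709 12.944288259907852 y -24.739439369756052 23.187695291212425
z 0.0577
z 0.0577
z 0.0579
```

The tape measure is centred in its pocket and flat (top at 58 mm, i.e. floor 42 + 16). Now the marker.

Call:
jog_arm([
  [6, -15.9, 16.2, -0.3, 0, 0, 0],
  [6, -15.9, 16.2, -0.3, 0, 0, 0],
  [6, -15.9, 16.2, -0.3, 0, 0, 0],
  [6, -15.9, 16.2, -0.3, 0, 0, 0],
  [6, -15.9, 16.2, -0.3, 0, 0, 0],
  [6, -15.9, 16.2, -0.3, 0, 0, 0],
])

```text
clock: 16.23
ee_pos: [0.5222, -0.0831, 0.244]
orientation: [-0.001, 1.0, 0.028, -0.003]
wrist_force: [0.3, -0.0, -0.1]
gripper_width: 0.06
grip_force: 0.0
```

Call:
jog_arm([
  [6, -15.9, 16.2, -0.3, 0, 0, 0.412],
  [6, -15.9, 16.2, -0.3, 0, 0, 0.412],
  [6, -15.9, 16.2, -0.3, 0, 0, 0.412],
  [6, -15.9, 16.2, -0.3, 0, 0, 0.412],
  [6, -15.9, 16.2, -0.3, 0, 0, 0.412],
  [6, -15.9, 16.2, -0.3, 0, 0, 0.412],
  [6, -15.9, 16.2, -0.3, 0, 0, 0.412],
  [6, -15.9, 16.2, -0.3, 0, 0, 0.412],
])

```text
clock: 16.9
ee_pos: [0.3755, -0.2521, 0.2481]
orientation: [-0.001, 0.984, -0.177, -0.001]
wrist_force: [0.3, 0.8, 0.3]
gripper_width: 0.0599
grip_force: 0.0
```

```bash
python3 - <<'E'
from h import *
s=bot.read_state(); im,d=bot.capture("wrist"); cv2.imwrite("pics/w12.png",im); np.savez("w12.npz",im=im,d=d,p=s["ee_pos"],o=s["orientation"])
c=cam("wrist",s); h=hsv(im); H,S,V=[h[...,i].astype(int) for i in range(3)]
roi=np.zeros(H.shape,bool); roi[:290,280:380]=1
m=((S<60)&(V>130))|((H>100)&(H<125)&(S>100)); b=blobs(m&roi,60)
for a,cc,_ in b[:5]: print(a,cc)
q=cv2.morphologyEx((m&roi).astype(np.uint8),cv2.MORPH_CLOSE,np.ones((5,5)))
_,cc,b=blobs(q)[0]; ys,xs=np.nonzero(b); P=cast(c,np.c_[xs,ys],.041); mm,a,t,w=axis(P); print("marker",mm.round(4),a.round(4),np.round(t,4),np.round(w,4),"mid",(mm+a*np.mean(t)).round(4))
E
python3 plan.py .4244 -.2707 .1325 -.354
```

```text
2300 [323.0, 131.5]
marker [ 0.4292 -0.2712] [-0.942   0.3355] [-0.0633  0.0745] [-0.0081  0.008 ] mid [ 0.4239 -0.2693]
at [ 0.3761 -0.2515  0.2483] yaw -0.3548 width 0.0598 q [-0.84 -0.18  2.09  0.    1.23  1.08] t 16.95
shift cm [ 5.22  0.14 11.57] turn [-0.0016  0.0021 -0.0008]
```

View pics/w12.png

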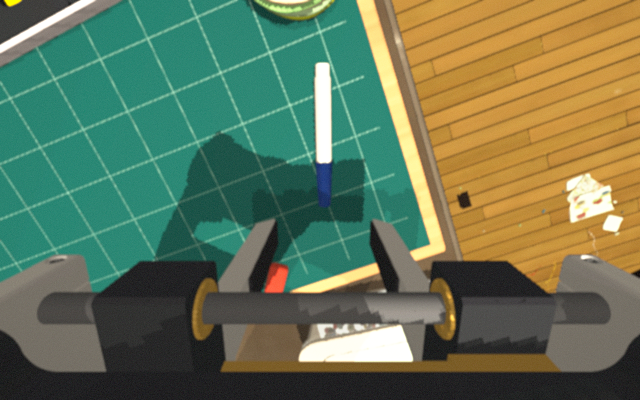

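The marker runs from (322,65) to (325,205), measures 138 × 16 mm and is centred between the fingers. I grip it 13 mm back from its middle.

Call:
jog_arm([
  [6, 3.8, 0, 2, 0, 0, -0.013],
  [6, 3.8, 0, 6, 0, 0, -0.013],
  [6, 3.8, 0, 9.5, 0, 0, -0.013],
  [6, 3.8, 0, 11.5, 0, 0, -0.013],
  [6, 3.8, 0, 11.5, 0, 0, -0.013],
  [6, 3.8, 0, 11.5, 0, 0, -0.013],
  [0.5, 3.8, 0, 11.5, 0, 0, -0.013],
  [0.5, 3.8, 0, 11.5, 0, 0, -0.013],
], grip_force=12)

```text
clock: 17.62
ee_pos: [0.4125, -0.2646, 0.1347]
orientation: [-0.0, 0.986, -0.169, -0.0]
wrist_force: [-0.2, 0.5, 0.4]
gripper_width: 0.0501
grip_force: 0.0
```

Call:
jog_arm([
  [0.5, 0, 0, 0, 0, 0, 0],
  [0.5, 0, 0, 0, 0, 0, 0],
  [0.5, 0, 0, 0, 0, 0, 0],
  [0.5, 0, 0, 0, 0, 0, 0],
  [0.5, 0, 0, 0, 0, 0, 0],
  [0.5, 0, 0, 0, 0, 0, 0],
])

```text
clock: 18.12
ee_pos: [0.412, -0.2655, 0.1348]
orientation: [0.0, 0.985, -0.17, 0.0]
wrist_force: [-0.5, 0.5, -0.0]
gripper_width: 0.0156
grip_force: 12.0
```

```bash
python3 plan.py .6843 -.0650 .222 .056
```

```text
at [ 0.412  -0.2655  0.1348] yaw -0.3414 width 0.0156 q [-0.8   0.1   2.06 -0.    0.98  1.11] t 18.12
shift cm [ 18.95 -28.01  -8.72] turn [ 1.000e-04 -1.000e-04 -3.974e-01]
```

Call:
jog_arm([
  [0.5, 0, 0, -4, 0, 0, 0],
  [0.5, 0, 0, -8, 0, 0, 0],
  [0.5, 0, -4, -9, 0, 0, 0],
  [0.5, 1, -8, -9, 0, 0, -0.1],
  [0.5, 4, -11, -9, 0, 0, -0.2],
  [0.5, 7, -14, -9, 0, 0, -0.3],
  [0.5, 9, -16, -9, 0, 0, -0.397],
  [0.5, 9, -16, -9, 0, 0, -0.397],
])

```text
clock: 18.78
ee_pos: [0.5537, -0.1425, 0.225]
orientation: [0.0, 1.0, 0.031, 0.001]
wrist_force: [0.4, 0.8, 1.0]
gripper_width: 0.0156
grip_force: 12.0
```

```bash
python3 plan.py .6843 -.0650 .222 .056
```

```text
at [ 0.5537 -0.1425  0.225 ] yaw 0.0629 width 0.0156 q [-0.45  0.15  1.82  0.    1.17  1.06] t 18.78
shift cm [13.52 -6.92  0.33] turn [ 0.0001 -0.0023  0.0069]
```

Call:
jog_arm([
  [0.5, 13.5, -6.9, 0.2, 0, 0, 0],
  [0.5, 13.5, -6.9, 0.2, 0, 0, 0],
  [0.5, 13.5, -6.9, 0.2, 0, 0, 0],
  [0.5, 13.5, -6.9, 0.2, 0, 0, 0],
  [0.5, 13.5, -6.9, 0.2, 0, 0, 0],
  [0.5, 13.5, -6.9, 0.2, 0, 0, 0],
  [0.5, 13.5, -6.9, 0.2, 0, 0, 0],
  [0.5, 13.5, -6.9, 0.2, 0, 0, 0],
])

```text
clock: 19.45
ee_pos: [0.6802, -0.0692, 0.2225]
orientation: [-0.0, 1.0, 0.027, -0.001]
wrist_force: [-0.0, -0.5, -0.3]
gripper_width: 0.0155
grip_force: 12.0
```

```bash
python3 plan.py .6843 -.0650 .1448 .056; python3 - <<'E'
from h import *
s=bot.read_state(); im,d=bot.capture("wrist"); cv2.imwrite("pics/w13.png",im)
c=cam("wrist",s); h=hsv(im); H,S,V=[h[...,i].astype(int) for i in range(3)]
off=s["ee_pos"][2]-.1348
ax=np.array([.9984,.0558]); ay=np.array([-.0558,.9984]); M=np.array([.6973,-.0643])
roi=np.zeros(H.shape,bool); roi[60:290,300:350]=1
b=blobs((S<60)&(V>120)&roi)
for a,cc,b in b[:2]:
    ys,xs=np.nonzero(b); P=cast(c,np.c_[xs,ys],.041+off)[:,:2]-M; 
    mm,aa,t,w=axis(P); print(a,cc,"x",(P@ax).min()*1000,(P@ax).max()*1000,"y mean",(P@ay).mean()*1000,"tilt",aa@ay/(aa@ax),np.round(w,4))
k=np.linalg.inv(c[0])
for v in (110,150,190): print("z",v,((np.array([323,v,1.])@k.T*d[v,323])@c[1].T+c[2]).round(4))
E
```

```text
at [ 0.6802 -0.0692  0.2225] yaw 0.0543 width 0.0155 q [-0.27  0.4   1.52 -0.    1.23  1.25] t 19.45
shift cm [ 0.44 -0.4   7.77] turn [-0.0001  0.001  -0.0017]
3191 [323.2, 177.3] x -29.564392461599628 62.51472145896675 y mean -3.678216346298462 tilt -0.0024146116435511257 [-0.007   0.0069]
200 [324.5, 61.5] x 84.13978510396535 85.72838982252935 y mean -4.543252220625896 tilt 451.7284598957523 [-0.0008  0.0008]
z 110 [ 0.7565 -0.0646  0.1337]
z 150 [ 0.7346 -0.0658  0.1357]
z 190 [ 0.7112 -0.0671  0.1358]
```

Call:
jog_arm([
  [0.5, 0.45, -0.35, 2, 0, 0, 0],
  [0.5, 0.45, -0.35, 5, 0, 0, 0],
  [0.5, 0.45, -0.35, 7, 0, 0, 0],
  [0.5, 0.45, -0.35, 7.8, 0, 0, 0],
  [0.5, 0.45, -0.35, 7.8, 0, 0, 0],
  [0.5, 0.45, -0.35, 7.8, 0, 0, 0],
  [0.5, 0.45, -0.35, 7.8, 0, 0, 0],
])

```text
clock: 20.08
ee_pos: [0.686, -0.0651, 0.1462]
orientation: [0.0, 1.0, 0.028, 0.001]
wrist_force: [0.8, 0.0, 0.5]
gripper_width: 0.0157
grip_force: 12.0
```

Call:
jog_arm([
  [4.5, 0, 0, 0, 0, 0, 0],
  [4.5, 0, 0, 0, 0, 0, 0],
  [4.5, 0, 0, 0, 0, 0, 0],
  [4.5, 0, 0, 0, 0, 0, 0],
  [4.5, 0, 0, 0, 0, 0, 0],
])

```text
clock: 20.5
ee_pos: [0.6856, -0.0645, 0.1449]
orientation: [0.0, 1.0, 0.028, 0.0]
wrist_force: [-0.0, -0.3, -0.2]
gripper_width: 0.044
grip_force: 0.0
```

Call:
jog_arm([
  [4.5, 0, 0, -3, 0, 0, 0],
  [4.5, 0, 0, -6, 0, 0, 0],
  [4.5, 0, 0, -10, 0, 0, 0],
  [4.5, -2, 0, -13, 0, 0, 0],
  [4.5, -4, 0, -16, 0, 0, 0],
  [4.5, -4, 0, -16, 0, 0, 0],
  [4.5, -4, 0, -16, 0, 0, 0],
  [4.5, -4, 0, -16, 0, 0, 0],
])

```text
clock: 21.17
ee_pos: [0.6454, -0.0667, 0.3039]
orientation: [-0.0, 1.0, 0.028, -0.0]
wrist_force: [-0.2, -0.1, -0.7]
gripper_width: 0.0447
grip_force: 0.0
```

```bash
python3 - <<'E'
from h import *
s=bot.read_state(); im,d=bot.capture("wrist"); cv2.imwrite("pics/w14.png",im)
c=cam("wrist",s); k=np.linalg.inv(c[0])
ax=np.array([.9984,.0558]); ay=np.array([-.0558,.9984]); M=np.array([.6973,-.0643])
v,u=np.mgrid[:400,:640]; X=(np.stack([u,v,np.ones_like(u)],-1)@k.T*d[...,None])@c[1].T+c[2]
L=X[...,:2]-M; lx,ly=(L@ax)*1000,(L@ay)*1000
for n,x,y in [("marker far",55,0),("marker mid",-0,0),("marker near",-30,0),("pliers jaw",15,-78),("pliers hinge",30,-78),("cutter handle",-10,79),("cutter handle",20,79),("blade",60,90),("tape",-14,164),("tape far",5,156),("tape near",-30,156)]:
    q=(abs(lx-x)<4)&(abs(ly-y)<5)&(d>0); print(n,np.round(np.percentile(X[q][:,2],[10,50,90]),4))
h=hsv(im); H,S,V=[h[...,i].astype(int) for i in range(3)]
q=((S<60)&(V>130)|((H>100)&(H<125)&(S>100)))&(abs(ly)<16)&(abs(lx)<90); print("marker x",lx[q].min(),lx[q].max(),"y",ly[q].min(),ly[q].max())
E
```

```text
marker far [0.0552 0.0563 0.0577]
marker mid [0.0551 0.0565 0.0576]
marker near [0.3207 0.3372 0.3415]
pliers jaw [0.0412 0.0507 0.0524]
pliers hinge [0.0508 0.0519 0.0529]
cutter handle [0.0604 0.0618 0.0628]
cutter handle [0.0613 0.0621 0.0629]
blade [0.0623 0.0632 0.0641]
tape [0.0566 0.0578 0.0594]
tape far [0.0563 0.0573 0.0581]
tape near [0.0566 0.0574 0.0584]
marker x -65.23090742494135 67.80544037979058 y -15.646739027262196 15.984924627576717
```

View pics/w14.png

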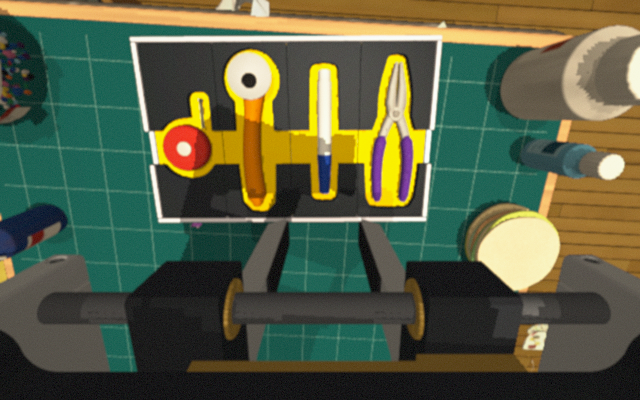

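All four tools lie flat in their own pockets: tape (187,148), cutter (250,130), marker (324,130), pliers (396,130). The bottle still stands at (30,235). I hand the job in.

```bash
python3 -c "
from station import bot
print(bot.job_done())"
```

```text
the job is handed in; nothing more can be done
None
```

The pliers, rotary cutter, tape measure and marker all lie flat in their own cut-outs, the right way round and released, the glue bottle is still standing, and the job was handed in at about 21 s; the hand-in returned no verdict.

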